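# Fit the shaker's spacer sleeve and hold its platform over the threaded standoffs

## Robot

A 6-joint arm with a two-finger parallel gripper is mounted at the origin on the work surface. World frame = base frame: x ahead of the robot, y to its left, z up, the work surface at z = 0. Lengths are in mm, angles in rad, forces in N, time in s.
With the tool pointing down it reaches from about 350 to 775 mm from the base axis. Payload 7.3 kg.
Tool frame: the origin (TCP) lies at the centre of the arm's flange, where the gripper is bolted on; the fingertips stand 178 mm ahead of it and the grasp point (between the pads) lies 159 mm ahead of it; z points along the fingers, y is the direction in which the jaws open and shut (so a half turn about z gives the same grasp; the last joint's range is limited). The gripper opens to 92 mm and grips with 3 to 60 N. Pads are 19 mm wide; open, the fingers measure 130 mm over their backs; the gripper's body (75 mm by 190 mm) begins 47 mm behind the grasp point.
Start: joints at [-1.289, 0.342, 1.524, -0, 1.275, -0.146], TCP at [217.826, -477.681, 404.741] pointing down, gripper open.
Joint ranges: [-2.53, 2.53], [-0.77, 2.02], [0.04, 2.7], [-1, 4.14], [0.28, 2.66], [-3.11, 3.11]. Speed limits (rad/s): [2.57, 2.57, 3.14, 3.14, 3.14, 3.14].

## Interface

Orientations are given as [roll, pitch, yaw] about the fixed x, y, z axes, in that order (R = Rz(yaw) Ry(pitch) Rx(roll)).
In Python, from plant import get_obs, capture, close_job gives the robot as it stands. The module is installed in compiled form; this text tells all that it offers.
- The arm moves only by the shell command python3 -m pendant 'ROWS'. ROWS is JSON, a list of rows, each a list of 3 entries, a list of its own where there are three numbers: the shift along the tool's x, y, z in m, then the turn, a rotation vector about the tool's x, y, z in rad, then the finger opening in m, from 0 to 0.0918. In form: [[[tx, ty, tz], [wx, wy, wz], fingers], ...]. A call has 1 to 10 rows; each row is the pose to reach, as a shift and turn from the pose commanded when the call began, along the tool's axes at that moment; what a row does not reach only later rows make up. A row lasts 1/12 s, in which the tool goes at most 41.7 mm and 7.16 degrees, less where a joint would pass 70% of its speed; a pose out of reach is approached as far as the arm can. A call with a gripper value outside its range is refused whole. The fingers move at their own pace and stop on an object; the grip force is fixed at half the most. Time passes only in rows, so rows that repeat a pose let the fingers close. It gives the time, the measured TCP pose, the force and the opening at its end, in the units of the state.
- get_obs(): the state, without advancing time (a new reading comes with each control period).
- capture(name): name is "side" or "top"; returns a dict with "color" (480x640x3 uint8, red, green, blue), "mtx" (3x3 intrinsics, pixels), "dist" ([k1, k2, p1, p2, k3] as OpenCV has them; the pictures are not rectified), "rvec" (rotation vector, rad) and "tvec" (3), from world to camera coordinates, as OpenCV has them. Camera axes: x right, y down, z forward; pixel columns grow to the right and rows downward; lengths in mm; the calibration is good to about 2 mm. A picture is of the moment at which its call begins. There is no depth.
- close_job(): hands the job in, once; it reports no verdict.
The state is a dict: "time": time; "joint_positions": joint angles; "dq": joint speeds; "tau": joint torques, N m; "tool_pos": TCP position; "tcp_rot": TCP orientation; "contact_force": force on the tool from outside, world axes, zero at the start; "moment": the same for the moment, N m; "grip_width": finger opening in mm.
Only numpy, scipy, OpenCV 4.12 (cv2) and the standard library are available. Lean on these libraries where they do the work, as an engineer would, in place of code of your own. Each camera call takes 0.05 s, during which the arm holds its last target. There are 200 camera calls.

## Task

Slip the brass spacer sleeve over the shaker's drive shaft, lower it until it sits fully on the shoulder before letting go, and then pick up the platform by its hub and bring it, hub up, over the shaker. Hold it level and still with all four screw holes lined up with the threaded standoffs and about a centimetre clear of them, and finish while still holding it there, so that I can slip in the rubber washers and start the screws. Leave the bottle, the beaker and the dish where they are.

Things in the scene. Friction and masses are not known exactly. Their poses are not given: they have to be found in the camera images.
- shaker: Orbital shaker, fixed, platform off. Yellow housing 180 (x) x 160 (y) mm, sloped panel on its -x side; on top a dark carrier plate 150 (x) x 120 (y) mm, upper face 66 mm above the bench, with an upright steel shaft at its middle and four aluminium standoffs, 16 mm across, at (+-58, +-43) mm from the shaft, tops 98 mm above the bench. Origin: on the shaft's axis at bench level; z up.
- shaker_seat (a point): Centre, on the shaft's axis, of the top of the shaft's round shoulder (44 mm across, 4 mm high), 70 mm above the bench: the sleeve's underside rests here. The shaft above it is 16 mm in diameter, its top 112 mm above the bench, the last 5 mm tapering to 10 mm. Axes as the shaker's.
- sleeve: Brass spacer sleeve (plain tube) upright on the bench, loose: 34 mm outside diameter, 20 mm bore, 28 mm high, about 140 g. Origin: centre of its lower end, z along the bore. On the shoulder its top is flush with the standoffs' tops and the shaft shows 14 mm above it.
- platform: Shaker platform, flat on the bench, loose, about 360 g: grey plate (two black strips) 150 (x) x 120 (y) x 6 mm with four 13 mm screw holes and, at its middle, a square aluminium hub 36 x 36 mm (sides along x, y), 36 mm high on the plate: grip it here, it is the balance point. A 24 mm bore through hub and plate clears the shaft. Fits either way round. Origin: centre of the underside, z up through the hub.
- shaker_thread0 (a point): Centre of the threaded hole in the top face of the standoff at (+58, +43) mm in the shaker's x, y; 98 mm above the bench.
- shaker_thread1 (a point): Centre of the threaded hole in the top face of the standoff at (-58, +43) mm in the shaker's x, y; 98 mm above the bench.
- shaker_thread2 (a point): Centre of the threaded hole in the top face of the standoff at (-58, -43) mm in the shaker's x, y; 98 mm above the bench.
- shaker_thread3 (a point): Centre of the threaded hole in the top face of the standoff at (+58, -43) mm in the shaker's x, y; 98 mm above the bench.
- platform_hole0 (a point): Centre of the platform's 13 mm screw hole at (+58, +43) mm in the platform's x, y, at the plate's underside.
- platform_hole1 (a point): Centre of the platform's 13 mm screw hole at (-58, +43) mm in the platform's x, y, at the plate's underside.
- platform_hole2 (a point): Centre of the platform's 13 mm screw hole at (-58, -43) mm in the platform's x, y, at the plate's underside.
- platform_hole3 (a point): Centre of the platform's 13 mm screw hole at (+58, -43) mm in the platform's x, y, at the plate's underside.
- bottle: Bystander: glass reagent bottle with a blue cap, 56 mm in diameter, 125 mm tall, loose. Origin: centre of its base.
- beaker: Bystander: white plastic beaker, 68 mm across, 85 mm tall, loose. Origin: centre of its base.
- dish: Bystander: low round steel dish, 76 mm across, 16 mm tall, with the screws and rubber washers in it, loose. Origin: centre of its base.
Things that resemble listed ones, but are neither listed nor needed, are in the scene too. There is more than one size of the shaker; the job needs the smallest.

How it is judged:
By the outcome, as a careful person would: the job done as asked, in the order asked, and still so for the second after the job is handed in, while the arm keeps its last pose, push and grip.
It also fails if it takes over 64 s, if anything falls off the work surface, if the arm or the gripper's body presses on something with over 40 N, if the wrist force passes 120 N, or if a joint passes its speed limit or range.

## Working session

There is one attempt and no reset: what is moved stays moved. The work goes in short steps, Python scripts to look and compute and a shell command to move; the robot and the scene stay as the last step left them, time stands still between calls to the robot, and variables do not carry over. Pictures are saved under pics/ and viewed, about 8 in all and at most 12, crops included, and the job is handed in when it is done.

```bash
mkdir -p pics
python3 - <<'E'
from plant import *
import cv2
for n in ("side","top"):
    c=capture(n); cv2.imwrite(f"pics/{n}0.png",c["color"][:,:,::-1])
    import numpy as np
    R=cv2.Rodrigues(np.array(c["rvec"],float))[0]; print(n,c["mtx"],c["dist"],-R.T@np.array(c["tvec"]).ravel(),R[2])
print(get_obs())
E
```

```text
side [[438.80274387   0.         317.30377759]
 [  0.         438.80274387 244.82867626]
 [  0.           0.           1.        ]] [-0.09975585  0.          0.          0.          0.        ] [253.07050434 580.31391297 615.87885414] [ 0.25957337 -0.78423912 -0.56355183]
top [[474.44512945   0.         322.80632447]
 [  0.         474.44512945 241.3751941 ]
 [  0.           0.           1.        ]] [-0.0952271  0.         0.         0.         0.       ] [ 352.98699629 -123.96131066 1263.10257406] [ 0.12968249 -0.00514935 -0.9915422 ]
{'time': 0.1, 'joint_positions': array([-1.28899613e+00,  3.42642232e-01,  1.52493457e+00,  3.37805513e-06,
        1.27539681e+00, -1.46045881e-01]), 'dq': array([ 0.00061085, -0.00175804, -0.00194846,  0.00050976, -0.00054665,
       -0.00134132]), 'tau': array([ 1.84961122e-03, -4.32004702e+01, -2.44695514e+01,  7.18646427e-02,
        5.26066753e-02, -7.28325790e-05]), 'tool_pos': array([ 217.79231891, -477.55618054,  404.11533872]), 'tcp_rot': array([-3.14022686e+00, -2.04163350e-04,  4.27844956e-01]), 'contact_force': array([-0.60788612, -0.90731285,  0.4214209 ]), 'moment': array([-0.00749206,  0.02278236, -0.02826654]), 'grip_width': 91.89252543571044}
```

View pics/side0.png

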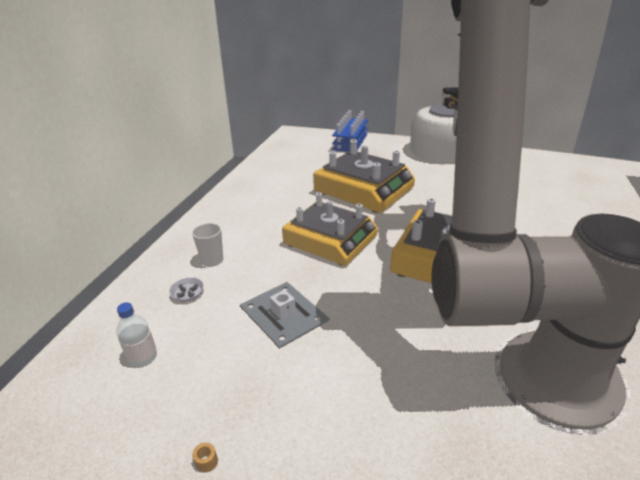

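View pics/top0.png

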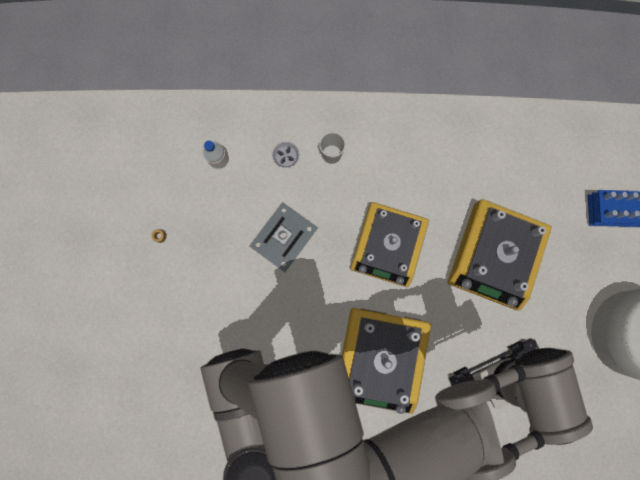

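The top view shows the sleeve at (159,236), the platform at (284,236) with its hub up, and three shakers at (390,243), (508,250) and (387,360). The first of those looks smallest. The bottle, dish and beaker are along the upper edge. Next I'll zoom in and measure.

```bash
cat > h.py <<'E'
import numpy as np, cv2
from plant import *
def ray(c,uv,z):
    "pixels -> world points on plane(s) at height z"
    uv=np.array(uv,float).reshape(-1,1,2)
    n=cv2.undistortPoints(uv,c["mtx"],c["dist"]).reshape(-1,2)
    R=cv2.Rodrigues(np.array(c["rvec"],float))[0]; t=np.array(c["tvec"],float).ravel()
    d=np.c_[n,np.ones(len(n))]@R; o=-R.T@t
    return o+d*((np.asarray(z,float)-o[2])/d[:,2])[:,None]
def proj(c,P):
    return cv2.projectPoints(np.array(P,float).reshape(-1,3),np.array(c["rvec"],float),np.array(c["tvec"],float),c["mtx"],c["dist"])[0].reshape(-1,2)
def crop(im,x,y,w,h,s): return cv2.resize(im[y:y+h,x:x+w],None,fx=s,fy=s,interpolation=cv2.INTER_CUBIC)
E
python3 - <<'E'
from h import *
T=capture("top");S=capture("side")
t=T["color"][:,:,::-1];s=S["color"][:,:,::-1]
m=np.vstack([np.hstack([crop(t,340,195,100,100,4)[:300],crop(t,240,195,100,75,4)]),
 np.hstack([crop(t,140,217,50,37,8)[:296,:400],crop(s,280,185,100,74,4)])])
cv2.imwrite("pics/m1.png",m)
def blobs(c,box,f,zs,amin=4):
    x,y,w,h=box; im=c["color"][y:y+h,x:x+w]
    mk=f(cv2.cvtColor(im,cv2.COLOR_RGB2HSV).astype(int)).astype(np.uint8)
    n,l,st,ce=cv2.connectedComponentsWithStats(mk)
    for i in range(1,n):
        if st[i,4]>=amin:
            p=ce[i]+[x,y]; print(p.round(1),st[i,2:],[ray(c,p,z)[0,:2].round(1) for z in zs])
print("shaker A light blobs");blobs(T,(355,200,75,85),lambda h:(h[...,1]<40)&(h[...,2]>115),(98,112))
print("shaker C");blobs(T,(345,310,85,100),lambda h:(h[...,1]<40)&(h[...,2]>115),(98,112))
print("platform");blobs(T,(245,200,75,72),lambda h:(h[...,1]<40)&(h[...,2]>125),(6,42))
print("sleeve");blobs(T,(140,217,50,37),lambda h:(h[...,1]>110),(28,14,0))
print("sleeve side");blobs(S,(180,435,50,45),lambda h:(h[...,1]>110),(28,14,0))
E
```

```text
shaker A light blobs
[403.3 229.9] [  75   85 1542] [array([ 538. , -330.4]), array([ 535.8, -327.9])]
[383.2 213.1] [ 7  7 30] [array([ 579.5, -279.9]), array([ 576.8, -278.1])]
[416.3 223.1] [ 6  7 29] [array([ 555.8, -363.2]), array([ 553.3, -360.3])]
[391.9 241.9] [ 17  17 192] [array([ 507.2, -301.7]), array([ 505.3, -299.6])]
[370.3 257.1] [ 7  7 35] [array([ 468.3, -247.9]), array([ 466.9, -246.4])]
[403.5 267.4] [ 6  7 29] [array([ 444.2, -330.4]), array([ 443.2, -328. ])]
[362.4 268.8] [2 3 5] [array([ 439.1, -228.7]), array([ 438. , -227.4])]
[368.8 280.1] [ 41  13 285] [array([ 411.6, -244.5]), array([ 410.9, -243.1])]
shaker C
[413.7 311.6] [ 32   6 114] [array([ 336.2, -355.4]), array([ 336.4, -352.6])]
[415.  336.5] [ 9  8 53] [array([ 276. , -358.5]), array([ 276.9, -355.7])]
[384.8 363. ] [ 23  23 337] [array([ 211.7, -284.9]), array([ 213.4, -283. ])]
[424.9 386.7] [ 14  59 469] [array([ 155.7, -382.8]), array([ 158. , -379.7])]
[358.3 390.5] [ 9 10 62] [array([ 145.5, -221.5]), array([ 148. , -220.4])]
[404.1 399.1] [10  9 61] [array([ 126. , -332.5]), array([ 128.7, -330. ])]
[367.8 407.4] [ 33   6 110] [array([ 105.7, -244.9]), array([ 108.7, -243.4])]
platform
[278.2 230.2] [  75   72 2627] [array([545.5, -10.4]), array([540. , -13.6])]
[283.5 209.9] [ 6  5 20] [array([601.1, -23. ]), array([594. , -25.9])]
[282.1 234.6] [ 19  18 180] [array([533.6, -21.2]), array([528.4, -24.2])]
[308.9 228.7] [ 5  5 20] [array([551. , -92.6]), array([545.3, -93.5])]
[257.6 244.4] [ 6  4 21] [array([506. ,  43.5]), array([501.6,  38.7])]
[282.3 262.8] [ 4  3 10] [array([458. , -23.9]), array([455. , -26.7])]
sleeve
[158.5 235.5] [14 12 99] [array([522.3, 305.8]), array([524.2, 310.7]), array([526.2, 315.6])]
sleeve side
[204.6 456.8] [ 24  27 456] [array([518.8, 317.2]), array([525.1, 311. ]), array([531.4, 304.7])]
```

View pics/m1.png

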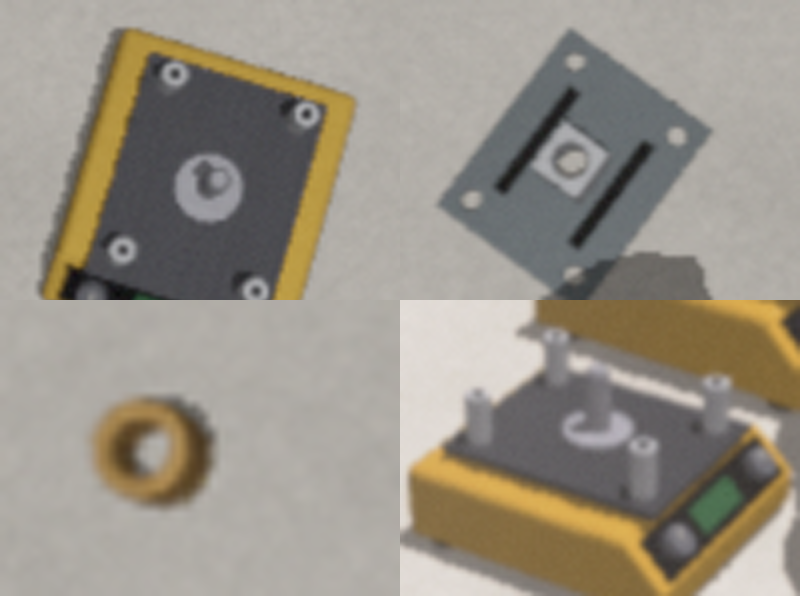

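Shaker A's standoff spacing measures 116 x 86 mm, so it is the right (smallest) one. Its axis is near (512,-305) with yaw about -16.1°. The platform is near (529,-24) with yaw about -35.6°, and the sleeve is near (524,310). I'll add a helper that converts a target into tool-axis shifts, then move.

```bash
cat >> h.py <<'E'
from scipy.spatial.transform import Rotation as Ro
def go(x,y,z,yaw,frm=None):
    "shift (m) and rotvec in tool axes to bring the grasp point to x,y,z tool down at yaw; prints also the pose"
    o=get_obs(); R=Ro.from_euler("xyz",o["tcp_rot"]); p=np.array(o["tool_pos"])
    if frm: p=np.array(frm[:3])+[0,0,159]; R=Ro.from_euler("xyz",[np.pi,0,frm[3]])
    R2=Ro.from_euler("xyz",[np.pi,0,yaw])
    d=R.inv().apply(np.array([x,y,z+159])-p)/1000
    print("shift",d.round(4),"rot",(R.inv()*R2).as_rotvec().round(4),"norm",np.linalg.norm(d).round(3))
def st():
    o=get_obs();print(round(o["time"],2),"grasp",(o["tool_pos"]+Ro.from_euler("xyz",o["tcp_rot"]).apply([0,0,159])).round(2),"rpy",o["tcp_rot"].round(4),"F",o["contact_force"].round(2),"M",o["moment"].round(2),"w",round(o["grip_width"],2))
E
python3 -c "
from h import *
st();go(450,-110,240,1.29);go(524,310,90,1.29)"
```

```text
0.2 grasp [ 217.76 -477.48  245.31] rpy [-3.1407e+00 -1.0000e-04  4.2780e-01] F [-0.11 -0.17 -0.56] M [-0.05 -0.04 -0.02] w 91.92
shift [ 0.3638 -0.2382  0.0056] rot [-8.000e-04 -5.000e-04 -8.622e-01] norm 0.435
shift [ 0.6053 -0.5895  0.1559] rot [-8.000e-04 -5.000e-04 -8.622e-01] norm 0.859
```

```bash
python3 -m pendant '[[[0.364,-0.238,0.006],[0,0,-0.862],0.0918],[[0.364,-0.238,0.006],[0,0,-0.862],0.0918],[[0.364,-0.238,0.006],[0,0,-0.862],0.0918],[[0.364,-0.238,0.006],[0,0,-0.862],0.0918],[[0.364,-0.238,0.006],[0,0,-0.862],0.0918],[[0.364,-0.238,0.006],[0,0,-0.862],0.0918],[[0.364,-0.238,0.006],[0,0,-0.862],0.0918],[[0.364,-0.238,0.006],[0,0,-0.862],0.0918],[[0.364,-0.238,0.006],[0,0,-0.862],0.0918],[[0.364,-0.238,0.006],[0,0,-0.862],0.0918]]'
python3 -c "
from h import *
st();go(524,310,90,1.29)"
```

```text
time: 1.03
tool_pos: [441.1, -123.5, 399.0]
tcp_rot: [3.141, 0.0, 1.29]
contact_force: [1.2, -0.7, -0.1]
grip_width: 92.1
1.03 grasp [ 441.16 -123.58  240.04] rpy [3.1412e+00 2.0000e-04 1.2898e+00] F [ 1.24 -0.74 -0.14] M [-0.13 -0.05 -0.05] w 92.09
shift [ 0.4395 -0.0407  0.15  ] rot [ 0.0003  0.0002 -0.0002] norm 0.466
```

```bash
python3 -m pendant '[[[0.44,-0.041,0.08],[0,0,0],0.0918],[[0.44,-0.041,0.08],[0,0,0],0.0918],[[0.44,-0.041,0.08],[0,0,0],0.0918],[[0.44,-0.041,0.08],[0,0,0],0.0918],[[0.44,-0.041,0.08],[0,0,0],0.0918],[[0.44,-0.041,0.08],[0,0,0],0.0918],[[0.44,-0.041,0.08],[0,0,0],0.0918],[[0.44,-0.041,0.08],[0,0,0],0.0918],[[0.44,-0.041,0.08],[0,0,0],0.0918],[[0.44,-0.041,0.08],[0,0,0],0.0918]]'
python3 - <<'E'
from h import *
T=capture("top");S=capture("side")
print(proj(T,[[524,310,14]]),proj(S,[[524,310,14]]))
cv2.imwrite("pics/m2.png",np.hstack([crop(T["color"],110,170,100,120,4),crop(S["color"],150,360,100,120,4)])[:,:,::-1])
st();go(524,310,70,1.29)
E
```

```text
time: 1.87
tool_pos: [517.1, 279.4, 324.2]
tcp_rot: [-3.141, 0.0, 1.29]
contact_force: [1.9, -0.5, 0.4]
grip_width: 91.9
[[158.77375983 235.58053153]] [[205.62726653 456.42265948]]
1.97 grasp [516.55 282.3  163.66] rpy [-3.1397e+00 -4.0000e-04  1.2949e+00] F [-0.34  0.53 -1.43] M [-0.05 -0.09 -0.01] w 91.41
shift [ 0.0287 -0.0005  0.0937] rot [-0.0019 -0.0004  0.0049] norm 0.098
```

View pics/m2.png

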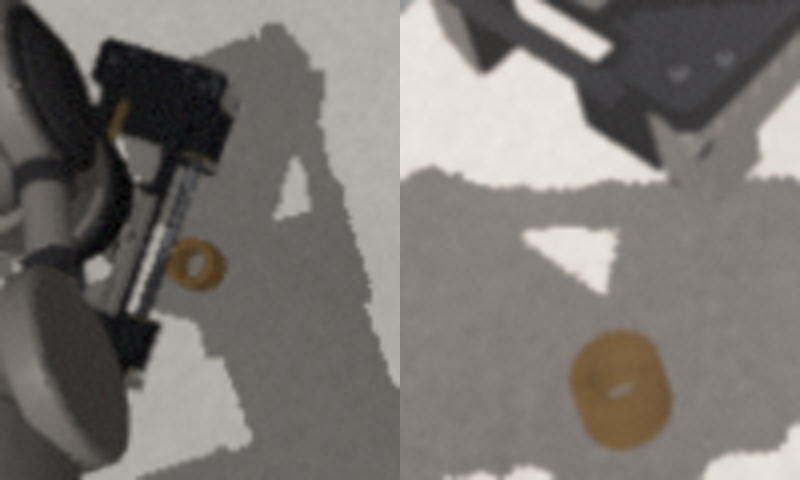

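```bash
python3 -m pendant '[[[0.029,0,0.094],[0,0,0.005],0.0918],[[0.029,0,0.094],[0,0,0.005],0.0918],[[0.029,0,0.094],[0,0,0.005],0.0918],[[0.029,0,0.094],[0,0,0.005],0.0918],[[0.029,0,0.094],[0,0,0.005],0.0918],[[0.029,0,0.094],[0,0,0.005],0.0918]]'
python3 -c "
from h import *
st();go(524,310,22,1.29)"
```

```text
time: 2.47
tool_pos: [526.0, 304.6, 232.9]
tcp_rot: [3.139, -0.002, 1.284]
contact_force: [0.5, 0.3, 0.2]
grip_width: 91.8
2.47 grasp [526.44 304.74  73.86] rpy [ 3.1391e+00 -1.6000e-03  1.2842e+00] F [0.51 0.32 0.15] M [-0.05 -0.06  0.01] w 91.85
shift [ 0.0045 -0.0036  0.0519] rot [ 0.0025 -0.0016 -0.0058] norm 0.052
```

```bash
python3 -m pendant '[[[0,0,0],[0,0,0],0.0918],[[0,0,0],[0,0,0],0.0918],[[0,0,0],[0,0,0],0.0918]]'
python3 -c "
from h import *
st();go(524,310,22,1.29)"
```

```text
time: 2.72
tool_pos: [525.6, 304.8, 232.3]
tcp_rot: [3.14, -0.001, 1.284]
contact_force: [0.2, 0.5, -0.6]
grip_width: 92.1
2.72 grasp [525.94 304.9   73.32] rpy [ 3.1396e+00 -1.5000e-03  1.2843e+00] F [ 0.15  0.48 -0.57] M [-0.03 -0.09  0.01] w 92.14
shift [ 0.0045 -0.0031  0.0513] rot [ 0.002  -0.0015 -0.0057] norm 0.052
```

```bash
python3 -m pendant '[[[0.0045,-0.003,0.02],[0.002,-0.0015,-0.006],0.0918],[[0.0045,-0.003,0.035],[0.002,-0.0015,-0.006],0.0918],[[0.0045,-0.003,0.051],[0.002,-0.0015,-0.006],0.0918],[[0.0045,-0.003,0.051],[0.002,-0.0015,-0.006],0.05],[[0.0045,-0.003,0.051],[0.002,-0.0015,-0.006],0.03],[[0.0045,-0.003,0.051],[0.002,-0.0015,-0.006],0.02],[[0.0045,-0.003,0.051],[0.002,-0.0015,-0.006],0.02],[[0.0045,-0.003,0.051],[0.002,-0.0015,-0.006],0.02],[[0.0045,-0.003,0.051],[0.002,-0.0015,-0.006],0.02],[[0.0045,-0.003,0.051],[0.002,-0.0015,-0.006],0.02]]'
python3 -c "
from h import *
st()"
```

```text
time: 3.55
tool_pos: [523.6, 310.2, 179.9]
tcp_rot: [-3.14, 0.001, 1.291]
contact_force: [0.4, -0.8, 0.6]
grip_width: 49.6
3.55 grasp [523.29 310.07  20.91] rpy [-3.1398e+00  1.4000e-03  1.2908e+00] F [ 0.42 -0.79  0.56] M [ 0.02 -0.07  0.04] w 49.57
```

```bash
python3 -m pendant '[[[0,0,0],[0,0,0],0.0],[[0,0,0],[0,0,0],0.0],[[0,0,0],[0,0,0],0.0],[[0,0,0],[0,0,0],0.0],[[0,0,0],[0,0,0],0.0],[[0,0,0],[0,0,0],0.0],[[0,0,0],[0,0,0],0.0]]'
python3 -c "
from h import *
st()"
```

```text
time: 4.13
tool_pos: [523.6, 310.2, 179.7]
tcp_rot: [-3.14, 0.002, 1.291]
contact_force: [0.2, 0.2, 0.4]
grip_width: 32.6
4.13 grasp [523.25 310.06  20.73] rpy [-3.1396e+00  1.6000e-03  1.2908e+00] F [0.21 0.24 0.37] M [-0.05 -0.02  0.01] w 32.64
```

```bash
python3 -m pendant '[[[0,0,-0.02],[0,0,0],0.0],[[0,0,-0.05],[0,0,0],0.0],[[0,0,-0.09],[0,0,0],0.0],[[0,0,-0.13],[0,0,0],0.0],[[0,0,-0.15],[0,0,0],0.0],[[0,0,-0.15],[0,0,0],0.0],[[0,0,-0.15],[0,0,0],0.0]]'
python3 - <<'E'
from h import *
T=capture("top");S=capture("side")
st()
o=get_obs();g=o["tool_pos"]+Ro.from_euler("xyz",o["tcp_rot"]).apply([0,0,159])
print(proj(S,[g,g+[0,0,7],g-[0,0,21]]))
u=proj(S,[g])[0].astype(int); x,y=max(0,u[0]-50),max(0,u[1]-50)
print(x,y);cv2.imwrite("pics/m3.png",crop(S["color"],x,y,100,100,6)[:,:,::-1])
print("to shaker:");go(512,-305,200,1.29)
E
```

```text
time: 4.72
tool_pos: [523.9, 310.3, 330.3]
tcp_rot: [-3.141, 0.0, 1.291]
contact_force: [-0.8, -0.7, -1.8]
grip_width: 32.4
4.82 grasp [522.54 309.7  168.67] rpy [-3.1368  0.004   1.2908] F [ 0.12 -0.26 -2.48] M [-0.04 -0.06 -0.01] w 32.43
[[184.17240557 391.02788431]
 [182.99115865 387.49145478]
 [187.62011313 401.29990185]]
134 341
to shaker:
shift [-0.5944  0.1589 -0.0297] rot [-0.0048  0.004   0.0008] norm 0.616
```

View pics/m3.png

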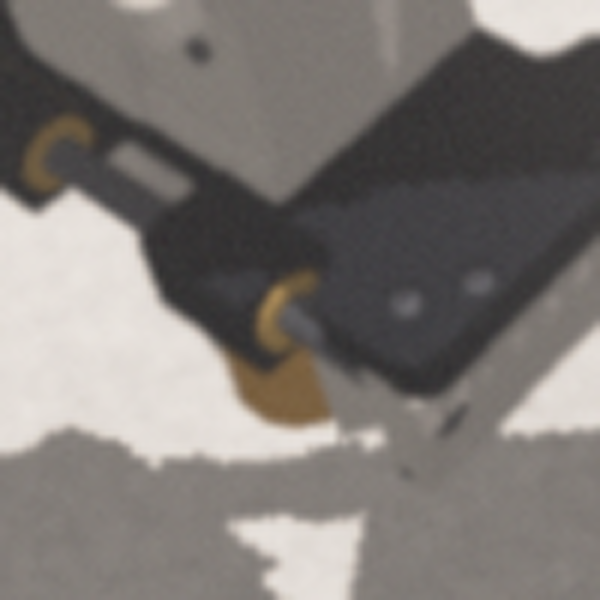

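The sleeve is held, but it looks a few mm off along tool x. I'll turn the jaws to face the side camera and compare how far it overhangs each side of the pad.

```bash
python3 -m pendant '[[[0,0,-0.06],[0,0,0.5],0.0],[[0,0,-0.06],[0,0,0.5],0.0],[[0,0,-0.06],[0,0,0.5],0.0],[[0,0,-0.06],[0,0,0.5],0.0],[[0,0,-0.06],[0,0,0.5],0.0],[[0,0,-0.06],[0,0,0.5],0.0],[[0,0,-0.06],[0,0,0.5],0.0]]'
python3 - <<'E'
from h import *
S=capture("side")
st()
o=get_obs();R=Ro.from_euler("xyz",o["tcp_rot"]);g=o["tool_pos"]+R.apply([0,0,159])
ax=R.apply([[1,0,0]])[0]
u=proj(S,[g])[0].astype(int); x,y=max(0,u[0]-50),max(0,u[1]-50)
print("view",R.inv().apply(g-[253.07,580.31,615.88]).round(0))
P=[g,g+17*ax,g-17*ax,g+R.apply([0,0,21]),g+R.apply([17,0,21]),g+R.apply([-17,0,21]),g+R.apply([0,17,21]),g+R.apply([0,-17,21])]
print(((proj(S,P)-[x,y]+.5)*6).round(0).tolist())
cv2.imwrite("pics/m4.png",crop(S["color"],x,y,100,100,6)[:,:,::-1])
E
```

```text
time: 5.4
tool_pos: [524.1, 310.4, 388.0]
tcp_rot: [-3.14, 0.005, 0.794]
contact_force: [0.0, 0.9, -1.7]
grip_width: 32.2
5.45 grasp [523.37 310.09 229.35] rpy [-3.1397  0.0045  0.7937] F [ 0.6  -0.37 -1.96] M [-0.03 -0.03  0.01] w 32.59
view [ -1. 383. 386.]
[[306.0, 306.0], [220.0, 338.0], [392.0, 274.0], [330.0, 377.0], [246.0, 408.0], [413.0, 345.0], [310.0, 318.0], [351.0, 437.0]]
```

View pics/m4.png

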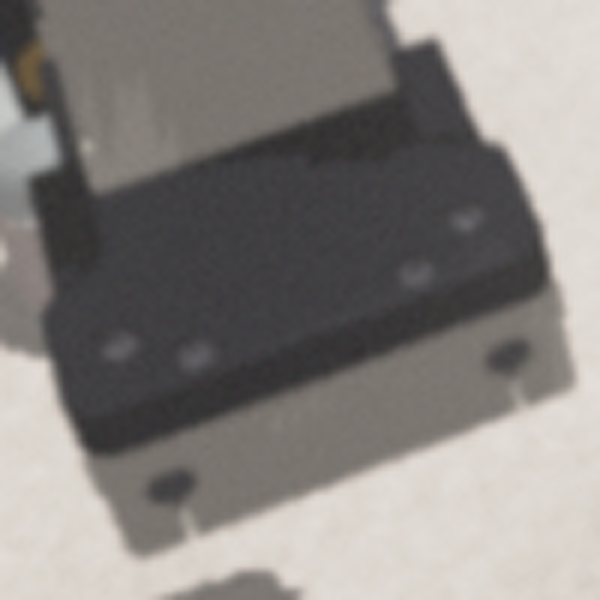

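The finger hides the sleeve from this angle, so I'll turn the jaws across the view instead.

```bash
python3 -m pendant '[[[0,0,0],[0,0,-1.2],0.0],[[0,0,0],[0,0,-1.2],0.0],[[0,0,0],[0,0,-1.2],0.0],[[0,0,0],[0,0,-1.2],0.0],[[0,0,0],[0,0,-1.2],0.0],[[0,0,0],[0,0,-1.2],0.0],[[0,0,0],[0,0,-1.2],0.0],[[0,0,0],[0,0,-1.2],0.0],[[0,0,0],[0,0,-1.2],0.0],[[0,0,0],[0,0,-1.2],0.0]]'
cat > look.py <<'E'
from h import *
S=capture("side"); name=__import__("sys").argv[1]
st()
o=get_obs();R=Ro.from_euler("xyz",o["tcp_rot"]);g=o["tool_pos"]+R.apply([0,0,159])
u=proj(S,[g])[0].astype(int); x,y=max(0,u[0]-50),max(0,u[1]-50)
im=np.ascontiguousarray(crop(S["color"],x,y,100,100,6)[:,:,::-1])
a=np.linspace(0,2*np.pi,40)
for z,r in ((21,17),(-7,17),(-7,10)):
    q=(proj(S,g+R.apply(np.c_[r*np.cos(a),r*np.sin(a),z+0*a]))-[x,y]+.5)*6
    cv2.polylines(im,[q.astype(np.int32)],True,(0,255,0),1)
cv2.imwrite(name,im)
e=[(proj(S,[g+R.apply([5,0,21])])-proj(S,[g+R.apply([0,0,21])]))*6]; print("5mm tool x in crop px",e)
E
python3 look.py pics/m5.png
```

```text
time: 6.28
tool_pos: [524.1, 310.4, 389.1]
tcp_rot: [-3.138, -0.0, 2.0]
contact_force: [0.1, 0.1, -1.5]
grip_width: 32.2
6.33 grasp [523.54 310.17 230.08] rpy [-3.1379e+00 -1.0000e-04  2.0016e+00] F [ 0.5   0.71 -2.23] M [ 0.   -0.13 -0.02] w 31.9
5mm tool x in crop px [array([[-3.13425401, 19.80622244]])]
```

View pics/m5.png

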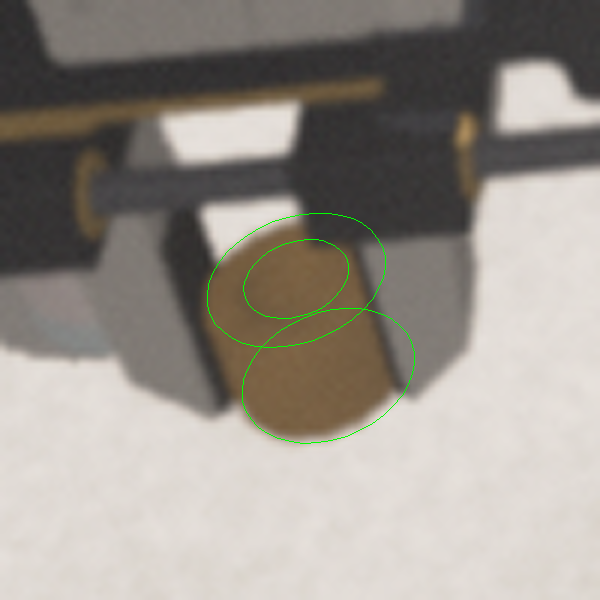

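The sleeve sits squarely in the jaws. The side camera has about 3 mm of lateral bias against the arm, since the green prediction lies about 15 crop px right of the actual sleeve, so at the shaft I'll compare sleeve and shaft within the same picture. Now I'll carry it over and cross-check the shaker in the side view.

Run:
```python
from h import *
S=capture("side")
p=ray(S,[[299.6,209.1],[319.1,194.1],[359.1,205.6],[340.6,220.6]],98)
print(p.round(1).tolist(),p.mean(0).round(1)); st(); go(512,-305,230,1.85)
```

```text
[[577.5, -273.4, 98.0], [555.1, -358.4, 98.0], [444.6, -326.6, 98.0], [469.7, -247.7, 98.0]] [ 511.7 -301.5   98. ]
6.38 grasp [523.6  310.19 230.15] rpy [-3.1381e+00 -1.0000e-04  1.9932e+00] F [ 0.7  -0.24 -2.76] M [-0.01 -0.11 -0.11] w 32.77
shift [-0.5563 -0.2633  0.001 ] rot [-0.0035  0.0002  0.1432] norm 0.616
```

```bash
python3 -m pendant '[[[-0.556,-0.263,0],[0,0,0.143],0.0],[[-0.556,-0.263,0],[0,0,0.143],0.0],[[-0.556,-0.263,0],[0,0,0.143],0.0],[[-0.556,-0.263,0],[0,0,0.143],0.0],[[-0.556,-0.263,0],[0,0,0.143],0.0],[[-0.556,-0.263,0],[0,0,0.143],0.0],[[-0.556,-0.263,0],[0,0,0.143],0.0],[[-0.556,-0.263,0],[0,0,0.143],0.0],[[-0.556,-0.263,0],[0,0,0.143],0.0],[[-0.556,-0.263,0],[0,0,0.143],0.0]]'
python3 -c "
from h import *
st();go(512,-304.5,165,1.85)"
```

```text
time: 7.22
tool_pos: [514.5, -108.1, 390.1]
tcp_rot: [-3.139, 0.0, 1.846]
contact_force: [1.1, 1.2, -2.0]
grip_width: 32.7
7.22 grasp [ 514.15 -108.26  231.13] rpy [-3.1392e+00  3.0000e-04  1.8461e+00] F [ 1.14  1.21 -2.05] M [ 0.05 -0.16 -0.  ] w 32.66
shift [-0.1883 -0.0556  0.0663] rot [-0.0024  0.0003 -0.0039] norm 0.207
```

```bash
python3 -m pendant '[[[-0.188,-0.056,0.066],[0,0,-0.004],0.0],[[-0.188,-0.056,0.066],[0,0,-0.004],0.0],[[-0.188,-0.056,0.066],[0,0,-0.004],0.0],[[-0.188,-0.056,0.066],[0,0,-0.004],0.0],[[-0.188,-0.056,0.066],[0,0,-0.004],0.0],[[-0.188,-0.056,0.066],[0,0,-0.004],0.0],[[-0.188,-0.056,0.066],[0,0,-0.004],0.0],[[-0.188,-0.056,0.066],[0,0,-0.004],0.0]]'
python3 -c "
from h import *
st();go(512,-304.5,142,1.85)"
```

```text
time: 7.88
tool_pos: [512.3, -302.2, 324.0]
tcp_rot: [-3.139, -0.001, 1.85]
contact_force: [-0.7, 0.1, -1.7]
grip_width: 32.5
7.88 grasp [ 511.83 -302.15  164.96] rpy [-3.1387e+00 -9.0000e-04  1.8502e+00] F [-0.66  0.06 -1.74] M [ 0.02 -0.17 -0.06] w 32.53
shift [-0.0022 -0.0009  0.023 ] rot [-0.0029 -0.0009  0.0002] norm 0.023
```

```bash
python3 -m pendant '[[[-0.002,-0.001,0.015],[-0.003,-0.001,0],0.0],[[-0.002,-0.001,0.023],[-0.003,-0.001,0],0.0],[[-0.002,-0.001,0.023],[-0.003,-0.001,0],0.0],[[-0.002,-0.001,0.023],[-0.003,-0.001,0],0.0]]'
cat > look2.py <<'E'
from h import *
import sys
S=capture("side");T=capture("top");st();a=np.linspace(0,2*np.pi,60)
o=get_obs();R=Ro.from_euler("xyz",o["tcp_rot"]);g=o["tool_pos"]+R.apply([0,0,159]); b=g+R.apply([0,0,20.7])
print("sleeve bottom",b.round(1))
def draw(C,x,y,w,h,s,sets):
    im=np.ascontiguousarray(crop(C["color"],x,y,w,h,s)[:,:,::-1])
    for c,r,col in sets:
        q=(proj(C,np.array(c)+np.c_[r*np.cos(a),r*np.sin(a),0*a])-[x,y]+.5)*s
        cv2.polylines(im,[q.astype(np.int32)],True,col,1)
    return im
D=[(b,17,(0,255,0)),([512,-305,112],5,(0,0,255)),([512,-305,70],22,(0,0,255))]
u=proj(S,[b])[0].astype(int);v=proj(T,[b])[0].astype(int)
cv2.imwrite(sys.argv[1],np.hstack([draw(S,u[0]-33,u[1]-28,67,75,8,D)[:,:536],draw(T,v[0]-33,v[1]-75,66,150,4,D)]))
print(u,v)
E
python3 look2.py pics/m6.png
```

```text
time: 8.22
tool_pos: [512.2, -303.5, 301.4]
tcp_rot: [3.142, 0.0, 1.853]
contact_force: [-0.5, 1.3, -1.7]
grip_width: 32.4
8.32 grasp [ 512.57 -304.24  143.12] rpy [3.1405e+00 2.0000e-03 1.8526e+00] F [ 0.92 -0.14 -1.86] M [ 0.02 -0.13 -0.01] w 32.65
sleeve bottom [ 512.6 -304.3  122.4]
[329 197] [394 238]
```

View pics/m6.png

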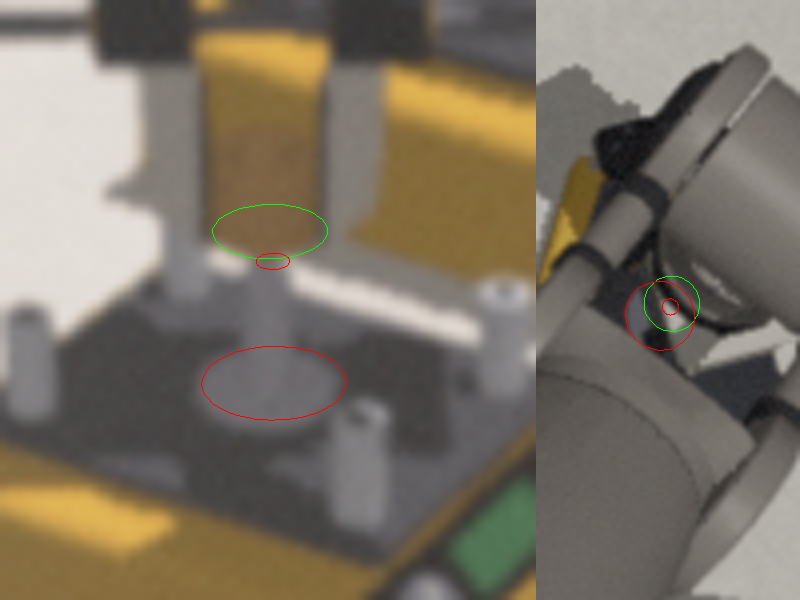

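The side view shows sleeve centre at x≈266 and shaft at x≈269 in the crop, a lateral offset of about 0.9 mm. The shaft stands just under the sleeve. The 10 mm taper gives a wide catch, so I'll correct and go down in small steps while watching the force.

```bash
python3 -m pendant '[[[0.0004,-0.0008,0],[0,0,0],0.0],[[0.0004,-0.0008,0.006],[0,0,0],0.0],[[0.0004,-0.0008,0.010],[0,0,0],0.0],[[0.0004,-0.0008,0.012],[0,0,0],0.0],[[0.0004,-0.0008,0.012],[0,0,0],0.0]]'
python3 -c "
from h import *
st()"
python3 -m pendant '[[[0,0,0.001],[0,0,0],0.0],[[0,0,0.002],[0,0,0],0.0],[[0,0,0.003],[0,0,0],0.0],[[0,0,0.003],[0,0,0],0.0]]'
python3 -c "
from h import *
st()"
```

```text
time: 8.73
tool_pos: [510.9, -304.3, 288.5]
tcp_rot: [-3.141, 0.0, 1.852]
contact_force: [0.4, 0.4, -1.6]
grip_width: 32.7
8.73 grasp [ 510.82 -304.36  129.47] rpy [-3.1412  0.      1.8517] F [ 0.38  0.41 -1.57] M [ 0.04 -0.06 -0.02] w 32.67
time: 9.07
tool_pos: [511.1, -304.4, 286.2]
tcp_rot: [3.141, 0.001, 1.852]
contact_force: [0.1, 0.4, -0.9]
grip_width: 32.4
9.07 grasp [ 511.16 -304.59  127.17] rpy [3.1412e+00 1.1000e-03 1.8518e+00] F [ 0.15  0.42 -0.92] M [-0.03 -0.09  0.02] w 32.44
```

No contact with the bore about level with the straight part of the shaft. Continuing down.

```bash
python3 -m pendant '[[[0,0,0.002],[0,0,0],0.0],[[0,0,0.004],[0,0,0],0.0],[[0,0,0.006],[0,0,0],0.0],[[0,0,0.006],[0,0,0],0.0]]'
python3 -c "
from h import *
st()"
```

```text
time: 9.4
tool_pos: [511.0, -304.3, 279.7]
tcp_rot: [-3.142, 0.001, 1.852]
contact_force: [0.2, 0.3, -1.0]
grip_width: 32.6
9.4 grasp [ 510.97 -304.42  120.75] rpy [-3.1415e+00  5.0000e-04  1.8518e+00] F [ 0.16  0.3  -0.95] M [-0.03 -0.11  0.04] w 32.59
```

```bash
python3 -m pendant '[[[0,0,0.004],[0,0,0],0.0],[[0,0,0.008],[0,0,0],0.0],[[0,0,0.012],[0,0,0],0.0],[[0,0,0.016],[0,0,0],0.0],[[0,0,0.020],[0,0,0],0.0],[[0,0,0.024],[0,0,0],0.0],[[0,0,0.027],[0,0,0],0.0],[[0,0,0.027],[0,0,0],0.0]]'
python3 -c "
from h import *
st()"
python3 -m pendant '[[[0,0,0.001],[0,0,0],0.0],[[0,0,0.002],[0,0,0],0.0],[[0,0,0.002],[0,0,0],0.0]]'
python3 -m pendant '[[[0,0,0.001],[0,0,0],0.0],[[0,0,0.001],[0,0,0],0.0]]'
```

```text
time: 10.07
tool_pos: [510.9, -304.4, 252.5]
tcp_rot: [-3.141, 0.0, 1.852]
contact_force: [0.3, 0.2, -2.5]
grip_width: 32.5
10.07 grasp [ 510.9  -304.39   93.46] rpy [-3.1413e+00  2.0000e-04  1.8518e+00] F [ 0.31  0.18 -2.45] M [-0.01 -0.07 -0.02] w 32.47
time: 10.32
tool_pos: [511.1, -304.5, 251.3]
tcp_rot: [3.141, 0.001, 1.852]
contact_force: [-0.8, -0.6, -1.3]
grip_width: 32.7
time: 10.48
tool_pos: [511.1, -304.4, 250.3]
tcp_rot: [3.141, 0.001, 1.852]
contact_force: [-0.5, -0.1, -2.0]
grip_width: 32.1
```

```bash
python3 -m pendant '[[[0,0,0.0007],[0,0,0],0.0],[[0,0,0.0007],[0,0,0],0.0]]'
python3 -m pendant '[[[0,0,0.0007],[0,0,0],0.0],[[0,0,0.0007],[0,0,0],0.0]]'
python3 -m pendant '[[[0,0,0.0007],[0,0,0],0.0],[[0,0,0.0007],[0,0,0],0.0]]'
```

```text
time: 10.65
tool_pos: [511.1, -304.5, 249.8]
tcp_rot: [3.141, 0.002, 1.852]
contact_force: [0.4, -0.5, -1.7]
grip_width: 32.2
time: 10.82
tool_pos: [511.1, -304.5, 249.7]
tcp_rot: [3.141, 0.002, 1.852]
contact_force: [-2.1, 1.0, 4.4]
grip_width: 32.4
time: 10.98
tool_pos: [511.1, -304.4, 249.7]
tcp_rot: [3.141, 0.002, 1.852]
contact_force: [-3.4, 3.1, 9.1]
grip_width: 32.2
```

Contact came at a sleeve-bottom height of 70.0 mm, exactly the shoulder. I'll release and retreat upward.

```bash
python3 -m pendant '[[[0,0,0],[0,0,0],0.05],[[0,0,0],[0,0,0],0.05],[[0,0,0],[0,0,0],0.05],[[0,0,0],[0,0,0],0.05],[[0,0,0],[0,0,0],0.05],[[0,0,-0.005],[0,0,0],0.05],[[0,0,-0.02],[0,0,0],0.05],[[0,0,-0.04],[0,0,0],0.05],[[0,0,-0.06],[0,0,0],0.05],[[0,0,-0.08],[0,0,0],0.05]]'
python3 -c "
from h import *
st();go(529,-24,170,.949); go(512,-305,190,.949)"
```

```text
time: 11.82
tool_pos: [511.0, -304.4, 329.3]
tcp_rot: [3.141, 0.001, 1.852]
contact_force: [0.1, -0.7, 0.3]
grip_width: 50.3
11.82 grasp [ 511.1  -304.52  170.3 ] rpy [3.1412e+00 1.1000e-03 1.8517e+00] F [ 0.08 -0.71  0.28] M [-0.02 -0.12  0.01] w 50.33
shift [0.2644 0.095  0.    ] rot [9.000e-04 8.000e-04 9.027e-01] norm 0.281
shift [-0.0009  0.0008 -0.0197] rot [9.000e-04 8.000e-04 9.027e-01] norm 0.02
```

```bash
python3 -m pendant '[[[0.264,0.095,0],[0,0,0.903],0.0918],[[0.264,0.095,0],[0,0,0.903],0.0918],[[0.264,0.095,0],[0,0,0.903],0.0918],[[0.264,0.095,0],[0,0,0.903],0.0918],[[0.264,0.095,0],[0,0,0.903],0.0918],[[0.264,0.095,0],[0,0,0.903],0.0918],[[0.264,0.095,0],[0,0,0.903],0.0918],[[0.264,0.095,0],[0,0,0.903],0.0918],[[0.264,0.095,0],[0,0,0.903],0.0918],[[0.264,0.095,0],[0,0,0.903],0.0918]]'
python3 - <<'E'
from h import *
S=capture("side");T=capture("top");st();go(529,-24,80,.949)
cv2.imwrite("pics/m7.png",np.hstack([crop(S["color"],285,185,80,75,5),crop(S["color"],235,250,80,75,5)])[:,:,::-1])
E
```

```text
time: 12.65
tool_pos: [529.2, -24.2, 328.2]
tcp_rot: [3.14, 0.001, 0.953]
contact_force: [-0.5, 0.2, 0.2]
grip_width: 91.7
12.75 grasp [529.35 -25.69 169.08] rpy [3.1398e+00 6.0000e-04 9.5010e-01] F [ 0.23 -0.94  0.11] M [-0.02 -0.05  0.05] w 91.48
shift [ 0.0011 -0.0011  0.0891] rot [0.0018 0.0006 0.0011] norm 0.089
```

View pics/m7.png

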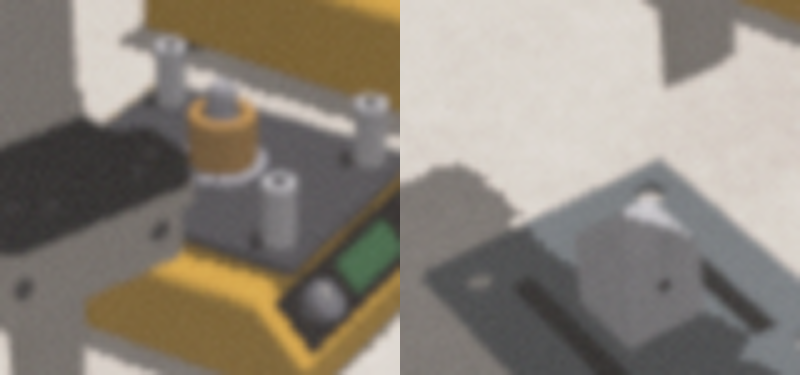

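The sleeve sits upright on the shoulder with the shaft protruding. Next is the hub.

```bash
python3 -m pendant '[[[0.0011,-0.0011,0.03],[0.002,0,0.001],0.0918],[[0.0011,-0.0011,0.06],[0.002,0,0.001],0.0918],[[0.0011,-0.0011,0.089],[0.002,0,0.001],0.0918],[[0.0011,-0.0011,0.089],[0.002,0,0.001],0.0918],[[0.0011,-0.0011,0.089],[0.002,0,0.001],0.0918]]'
python3 -c "
from h import *
st();go(529,-24,29,.949)"
```

```text
time: 13.17
tool_pos: [528.7, -24.2, 238.2]
tcp_rot: [-3.138, 0.002, 0.947]
contact_force: [0.6, -0.0, -0.0]
grip_width: 92.1
13.17 grasp [528.11 -24.06  79.21] rpy [-3.1381e+00  1.8000e-03  9.4700e-01] F [ 0.64 -0.04 -0.05] M [-0.1  -0.05 -0.01] w 92.05
shift [0.0004 0.0003 0.0502] rot [-0.0035  0.0018 -0.002 ] norm 0.05
```

```bash
python3 -m pendant '[[[0.0004,0.0003,0.025],[-0.002,0.001,0],0.0918],[[0.0004,0.0003,0.050],[-0.002,0.001,0],0.0918],[[0.0004,0.0003,0.050],[-0.002,0.001,0],0.0918],[[0.0004,0.0003,0.050],[-0.002,0.001,0],0.03],[[0.0004,0.0003,0.050],[-0.002,0.001,0],0.03],[[0.0004,0.0003,0.050],[-0.002,0.001,0],0.03],[[0.0004,0.0003,0.050],[-0.002,0.001,0],0.03],[[0.0004,0.0003,0.050],[-0.002,0.001,0],0.03],[[0.0004,0.0003,0.050],[-0.002,0.001,0],0.03],[[0.0004,0.0003,0.050],[-0.002,0.001,0],0.03]]'
python3 -m pendant '[[[0,0,0],[0,0,0],0],[[0,0,0],[0,0,0],0],[[0,0,0],[0,0,0],0],[[0,0,0],[0,0,0],0],[[0,0,0],[0,0,0],0],[[0,0,0],[0,0,0],0],[[0,0,0],[0,0,0],0],[[0,0,0],[0,0,0],0],[[0,0,0],[0,0,0],0]]'
python3 -c "
from h import *
st()"
```

```text
time: 14.0
tool_pos: [529.4, -22.8, 189.3]
tcp_rot: [3.14, -0.001, 0.948]
contact_force: [-0.3, -0.3, -0.0]
grip_width: 50.2
time: 14.75
tool_pos: [529.3, -22.7, 189.0]
tcp_rot: [3.14, -0.001, 0.948]
contact_force: [-0.1, 0.7, 2.1]
grip_width: 35.6
14.75 grasp [529.53 -22.78  29.95] rpy [ 3.1404e+00 -6.0000e-04  9.4780e-01] F [-0.05  0.66  2.1 ] M [0.17 0.23 0.04] w 35.6
```

```bash
python3 -m pendant '[[[0,0,-0.003],[0,0,0],0],[[0,0,-0.01],[0,0,0],0],[[0,0,-0.025],[0,0,0],0],[[0,0,-0.045],[0,0,0],0],[[0,0,-0.07],[0,0,0],0],[[0,0,-0.095],[0,0,0],0],[[0,0,-0.12],[0,0,0],0],[[0,0,-0.135],[0,0,0],0],[[0,0,-0.14],[0,0,0],0],[[0,0,-0.14],[0,0,0],0]]'
python3 -c "
from h import *
st();go(511.5,-304.7,168,1.29)"
```

```text
time: 15.58
tool_pos: [529.2, -22.8, 330.1]
tcp_rot: [3.138, -0.002, 0.948]
contact_force: [-0.5, 0.6, -4.5]
grip_width: 35.8
15.58 grasp [529.83 -22.92 171.14] rpy [ 3.138e+00 -1.600e-03  9.478e-01] F [-0.47  0.6  -4.52] M [ 0.01 -0.07  0.05] w 35.79
shift [-0.2393  0.1501  0.0033] rot [ 0.0038 -0.001  -0.3422] norm 0.282
```

```bash
python3 -m pendant '[[[-0.01,0.006,0],[0,0,-0.02],0],[[-0.035,0.022,0],[0,0,-0.06],0],[[-0.066,0.041,0],[0,0,-0.10],0],[[-0.098,0.061,0],[0,0,-0.15],0],[[-0.13,0.081,0],[0,0,-0.20],0],[[-0.16,0.1,0],[0,0,-0.25],0],[[-0.19,0.12,0],[0,0,-0.29],0],[[-0.215,0.135,0],[0,0,-0.32],0],[[-0.231,0.145,0],[0.001,0,-0.335],0],[[-0.239,0.15,0],[0.002,-0.001,-0.342],0]]'
python3 -m pendant '[[[0,0,0],[0,0,0],0],[[0,0,0],[0,0,0],0]]'
cat > look3.py <<'E'
from h import *
import sys
S=capture("side");T=capture("top");st()
o=get_obs();R=Ro.from_euler("xyz",o["tcp_rot"]);g=o["tool_pos"]+R.apply([0,0,159])
def P(x,y,z): # platform coords (x = -tool y.. jaw axis along platform x), z up from underside
    return g+R.apply([y,x,30-z])
k=[(1,1),(-1,1),(-1,-1),(1,-1)]
co=np.array([P(75*a,60*b,6) for a,b in k]);ho=np.array([P(58*a,43*b,6) for a,b in k])
def draw(C,x,y,w,h,s):
    im=np.ascontiguousarray(crop(C["color"],x,y,w,h,s)[:,:,::-1])
    f=lambda p:((proj(C,p)-[x,y]+.5)*s)
    cv2.polylines(im,[f(co).astype(np.int32)],True,(0,255,0),1)
    for q in f(ho): cv2.circle(im,tuple(int(v) for v in q),2,(0,0,255),-1)
    return im
u=proj(S,[g])[0].astype(int);v=proj(T,[g])[0].astype(int)
x,y=u[0]-60,u[1]-25; x2,y2=v[0]-40,v[1]-48
print("side crop origin",x,y,"scale 5; z plate top",co[:,2].round(1)); print("top crop",x2,y2,"x4 after col 560")
a=draw(S,x,y,112,110,5);b=draw(T,x2,y2,60,110,4)
b=cv2.copyMakeBorder(b,0,a.shape[0]-b.shape[0],0,0,cv2.BORDER_CONSTANT)
cv2.imwrite(sys.argv[1],np.hstack([a,b]))
E
python3 look3.py pics/m8.png
```

```text
time: 16.42
tool_pos: [510.6, -307.0, 326.8]
tcp_rot: [-3.138, 0.0, 1.288]
contact_force: [-0.4, -0.3, -4.3]
grip_width: 35.9
time: 16.58
tool_pos: [511.3, -303.8, 327.7]
tcp_rot: [-3.138, -0.001, 1.289]
contact_force: [-1.0, -0.2, -3.5]
grip_width: 35.8
16.68 grasp [ 511.41 -302.67  169.42] rpy [-3.1395e+00 -6.0000e-04  1.2908e+00] F [ 0.01  0.46 -4.3 ] M [-0.02 -0.08  0.02] w 36.06
side crop origin 269 154 scale 5; z plate top [145.3 145.6 145.5 145.2]
top crop 356 188 x4 after col 560
```

View pics/m8.png

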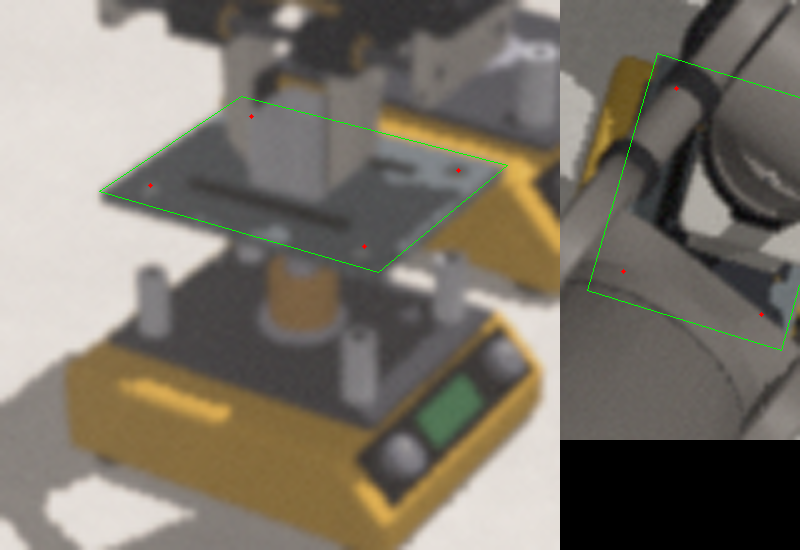

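The side view shows the plate matching the arm-predicted outline within about 1 mm. The left standoff top is near (152,272) and the front one near (360,335). I'll refine by comparing hole and standoff centroids in the same camera.

Run:
```python
from h import *
S=capture("side");st()
o=get_obs();R=Ro.from_euler("xyz",o["tcp_rot"]);g=o["tool_pos"]+R.apply([0,0,159])
im0=cv2.cvtColor(cv2.imread("pics/side0.png"),cv2.COLOR_BGR2GRAY).astype(float);im1=cv2.cvtColor(S["color"],cv2.COLOR_RGB2GRAY).astype(float)
print("standoffs, first picture: centroid of bright top disc")
pts=[]
for p in [[299.6,209.1],[319.1,194.1],[359.1,205.6],[340.6,220.6]]:
    x,y=int(round(p[0])),int(round(p[1])); w=im0[y-4:y+4,x-5:x+6]
    print(p);print(w.astype(int))
print("holes now")
for a,b in [(-1,1),(1,1),(1,-1),(-1,-1)]:
    q=proj(S,[g+R.apply([43*b,58*a,24])])[0]; x,y=q.round().astype(int)
    print(a,b,q.round(1),(x,y));print(im1[y-4:y+5,x-5:x+6].astype(int))
```

```text
16.73 grasp [ 511.56 -302.72  169.7 ] rpy [-3.1400e+00 -2.0000e-04  1.2912e+00] F [-0.93 -0.19 -4.1 ] M [-0.03 -0.14  0.01] w 35.89
standoffs, first picture: centroid of bright top disc
[299.6, 209.1]
[[216 216 215 216 216 216 216 218 217 216 217]
 [216 216 214 208 206 207 213 217 216 216 217]
 [215 210 203 179 170 181 207 213 216 217 215]
 [212 200 189 163 147 162 193 206 215 216 204]
 [205 178 170 165 157 161 173 185 207 202 176]
 [202 164 146 148 149 149 152 162 180 167 136]
 [199 162 134 131 135 137 139 143 141 127 110]
 [204 167 137 125 130 132 134 131 114 103  99]]
[319.1, 194.1]
[[117 110 107 107 107 107 105 107 107 105 107]
 [124 119 119 122 120 117 116 111 108 107 106]
 [126 130 140 148 145 139 139 128 109 103 104]
 [128 139 159 167 149 146 158 149 116  95  98]
 [143 141 164 172 149 151 165 158 115  92  97]
 [176 153 150 152 143 146 152 142 120 111 113]
 [206 179 147 132 131 133 136 133 128 123 123]
 [216 196 152 129 126 130 133 136 137 137 128]]
[359.1, 205.6]
[[105 105 106 109 113 113 110 106 105 107 106]
 [106 109 118 127 128 128 125 120 112 106 106]
 [117 126 144 153 141
[... 1859 characters left out ...]
121 122 123 122 121 119 122 118 119]
 [124 124 122 122 120 123 122 121 121 120 122]
 [117 123 124 119 125 122 122 121 120 120 121]
 [111 118 122 123 122 123 123 121 121 120 121]
 [107 119 123 123 124 123 123 121 121 120 122]]
-1 -1 [360.1 187.5] (np.int64(360), np.int64(188))
[[136 139 144 144 148 155 163 165 169 169 168]
 [134 135 133 133 135 136 141 145 149 156 161]
 [134 131 128 122 119 115 120 127 137 138 142]
 [132 129 119 110 102 100 105 113 129 134 132]
 [134 130 121 111 106 102 105 114 128 132 131]
 [135 131 129 122 120 118 118 124 130 131 123]
 [129 128 128 127 125 125 128 129 127 121 109]
 [111 109 111 112 110 114 119 125 118 108 102]
 [ 90  89  86  91  95 104 114 113 103 100 102]]
```

Run:
```python
from h import *
S=capture("side");st()
o=get_obs();g=o["tool_pos"]
p=ray(S,[[299,208.2],[318.5,193.5],[358.5,205],[340.3,220.7]],98)
print("standoffs side",p[:,:2].round(1).tolist(),p.mean(0).round(1))
z=o["tool_pos"][2]-159-30
h=ray(S,[[360,187.4],[298,191.4],[340.4,204.1]],[z+6,z+3,z+3]);print("holes side",h[:,:2].round(1).tolist())
c=(h[0]+h[1])/2;print("plate centre",c.round(1), "arm",g.round(1),"yaw from 2 holes deg",np.degrees(np.arctan2(*(h[1]-h[2])[1::-1])).round(2))
q=(p[1]-p[2]),(p[0]-p[3]);print("shaker yaw side",[np.degrees(np.arctan2(v[1],v[0])).round(2) for v in q])
```

```text
16.78 grasp [ 511.67 -302.89  169.92] rpy [-3.1405  0.      1.2914] F [ 0.05  0.74 -4.5 ] M [-0.03 -0.09  0.05] w 35.35
standoffs side [[580.3, -277.2], [557.5, -361.1], [446.6, -329.1], [470.2, -247.1]] [ 513.7 -303.6   98. ]
holes side [[444.2, -328.5], [580.7, -277.4], [469.3, -243.8]]
plate centre [ 512.4 -302.9  144.4] arm [ 511.8 -302.9  328.9] yaw from 2 holes deg -16.77
shaker yaw side [np.float64(-16.1), np.float64(-15.27)]
```

The side camera asks for about (+1.3, -0.7) mm. Combining that with the top view and the sleeve fit, the grasp target is (512.4,-304.0) and grasp z 138. I'll descend in steps.

```bash
python3 -m pendant '[[[-0.0009,0.0011,0],[0,0,0],0],[[-0.0009,0.0011,0.004],[0,0,0],0],[[-0.0009,0.0011,0.008],[0,0,0],0],[[-0.0009,0.0011,0.012],[0,0,0],0],[[-0.0009,0.0011,0.016],[0,0,0],0],[[-0.0009,0.0011,0.02],[0,0,0],0],[[-0.0009,0.0011,0.02],[0,0,0],0],[[-0.0009,0.0011,0.02],[0,0,0],0],[[-0.0009,0.0011,0.02],[0,0,0],0],[[-0.0009,0.0011,0.02],[0,0,0],0]]'
python3 -c "
from h import *
st();go(512.4,-304,138,1.2898)"
```

```text
time: 17.62
tool_pos: [512.4, -305.7, 309.2]
tcp_rot: [-3.141, 0.001, 1.29]
contact_force: [0.7, -1.2, -3.8]
grip_width: 35.9
17.62 grasp [ 512.33 -305.77  150.25] rpy [-3.1414e+00  7.0000e-04  1.2897e+00] F [ 0.67 -1.19 -3.77] M [-0.03 -0.12  0.01] w 35.94
shift [ 0.0016 -0.0004  0.0122] rot [-0.0002  0.0007 -0.0001] norm 0.012
```

```bash
for i in 1 2 3; do python3 -m pendant '[[[0,0,0],[0,0,0],0],[[0,0,0],[0,0,0],0],[[0,0,0],[0,0,0],0],[[0,0,0],[0,0,0],0]]' | grep tool_pos; python3 -c "
from h import *
st()"; done
```

```text
tool_pos: [512.3, -305.6, 309.1]
17.95 grasp [ 512.21 -305.66  150.09] rpy [-3.1411e+00  6.0000e-04  1.2897e+00] F [-1.08  0.27 -4.61] M [-0.04 -0.05 -0.03] w 36.09
tool_pos: [512.3, -305.6, 309.0]
18.28 grasp [ 512.2  -305.6   149.97] rpy [-3.1409e+00  5.0000e-04  1.2898e+00] F [ 0.14  0.49 -4.01] M [-0.02 -0.08 -0.02] w 35.79
tool_pos: [512.3, -305.6, 309.0]
18.62 grasp [ 512.2  -305.62  149.99] rpy [-3.1409e+00  5.0000e-04  1.2898e+00] F [-0.69  0.62 -3.94] M [-0.04 -0.1  -0.02] w 36.27
```

```bash
python3 -m pendant '[[[0.0016,-0.0003,0],[0,0.0005,0],0],[[0.0016,-0.0003,0.003],[0,0.0005,0],0],[[0.0016,-0.0003,0.006],[0,0.0005,0],0],[[0.0016,-0.0003,0.009],[0,0.0005,0],0],[[0.0016,-0.0003,0.012],[0,0.0005,0],0],[[0.0016,-0.0003,0.012],[0,0.0005,0],0],[[0.0016,-0.0003,0.012],[0,0.0005,0],0],[[0.0016,-0.0003,0.012],[0,0.0005,0],0],[[0.0016,-0.0003,0.012],[0,0.0005,0],0],[[0.0016,-0.0003,0.012],[0,0.0005,0],0]]'
python3 -m pendant '[[[0,0,0],[0,0,0],0],[[0,0,0],[0,0,0],0],[[0,0,0],[0,0,0],0],[[0,0,0],[0,0,0],0],[[0,0,0],[0,0,0],0],[[0,0,0],[0,0,0],0]]'
python3 look3.py pics/m9.png
python3 - <<'E'
from h import *
S=capture("side");o=get_obs();R=Ro.from_euler("xyz",o["tcp_rot"]);g=o["tool_pos"]+R.apply([0,0,159])
im=cv2.cvtColor(S["color"],cv2.COLOR_RGB2GRAY).astype(int)
for a,b in [(-1,1),(1,1),(-1,-1)]:
    q=proj(S,[g+R.apply([43*b,58*a,24])])[0]; x,y=q.round().astype(int)
    print(a,b,q.round(1),(x-5,y-4));print(im[y-4:y+6,x-5:x+6])
E
```

```text
time: 19.45
tool_pos: [512.5, -304.0, 297.2]
tcp_rot: [-3.141, 0.0, 1.29]
contact_force: [0.4, -0.7, -4.1]
grip_width: 36.1
time: 19.95
tool_pos: [512.5, -304.0, 297.0]
tcp_rot: [-3.141, 0.0, 1.29]
contact_force: [-0.1, -0.5, -3.4]
grip_width: 35.9
20.05 grasp [ 512.36 -303.92  137.98] rpy [-3.1409  0.      1.2898] F [-0.07  0.33 -4.63] M [-0.04 -0.1   0.01] w 35.79
side crop origin 269 166 scale 5; z plate top [113.9 114.  114.  113.9]
top crop 355 189 x4 after col 560
-1 1 [341.  214.8] (np.int64(336), np.int64(211))
[[66 68 77 81 82 82 83 82 82 82 82]
 [75 76 79 82 81 81 82 82 81 82 85]
 [79 79 81 83 82 83 83 81 82 82 81]
 [81 83 84 82 84 81 79 82 82 82 84]
 [82 80 81 80 79 77 82 78 82 80 87]
 [81 82 80 79 78 79 82 80 81 82 92]
 [83 80 80 82 81 82 81 82 80 83 88]
 [83 84 81 82 83 81 81 81 80 80 84]
 [84 81 82 81 83 84 82 79 79 81 79]
 [86 87 90 83 83 83 83 80 82 76 76]]
1 1 [299.  202.1] (np.int64(294), np.int64(198))
[[213 195 167 135 103  90  88  85  87  86  88]
 [183 149 122  98  88  86  85  85  87  86  85]
 [139 107  93  87  87  85  87  84  86  87  86]
 [102  91  90  90  90  88  87  86  84  86  85]
 [ 90  87  88  93  98 100  93  87  84  87  85]
 [ 86  89  89  99 116 114 101  89  85  84  87]
 [ 88  87  87  98 108 107  97  90  85  87  87]
 [ 91  90  89  91  95  92  88  88  87  86  86]
 [115 105  91  91  87  85  85  83  89  85  85]
 [167 148 114  95  92  89  87  86  88  85  84]]
-1 -1 [359.5 199.2] (np.int64(354), np.int64(195))
[[133 131 129 126 123 121 118 115 114 112 110]
 [133 133 133 132 129 129 126 123 120 120 118]
 [135 135 130 129 128 126 126 126 126 129 126]
 [133 132 125 115 112 110 110 115 125 130 131]
 [134 132 125 108 100  98  99 107 121 131 132]
 [135 134 127 120 112 109 112 118 126 130 129]
 [128 129 130 129 126 125 129 129 131 128 121]
 [116 120 119 125 128 127 130 128 127 118 106]
 [ 96  99  99 106 110 118 127 126 115 105  97]
 [ 84  87  83  86  95 112 120 115 105  99 100]]
```

View pics/m9.png

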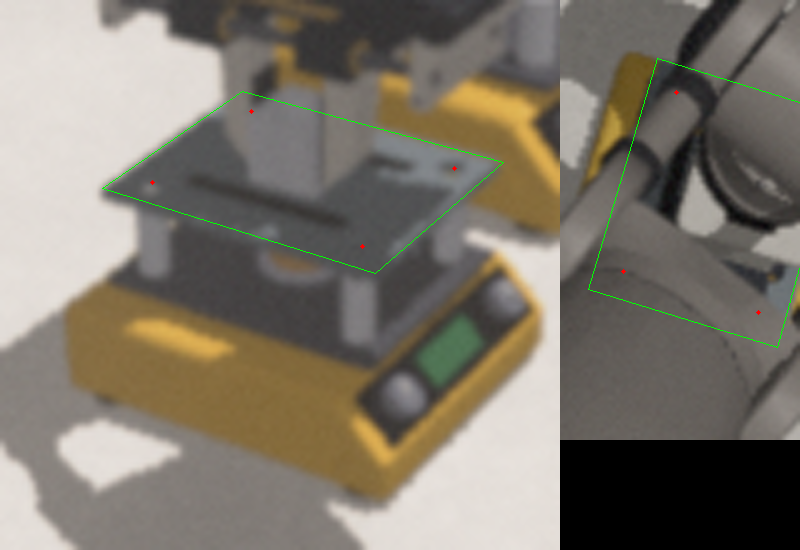

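Run:
```python
from h import *
S=capture("side")
h=ray(S,[[298.5,203.4],[359,199.1]],[111,114]);p=ray(S,[[299,208.2],[358.5,205],[318.5,193.5],[340.3,220.7]],98)
print(h.round(1).tolist(),"centre",h.mean(0).round(1),"diag deg",np.degrees(np.arctan2(*(h[0]-h[1])[1::-1])).round(2))
print(p.round(1).tolist(),p.mean(0).round(1),"diag",np.degrees(np.arctan2(*(p[0]-p[1])[1::-1])).round(2));st();print(get_obs()["dq"].round(4))
```

```text
[[580.9, -277.2, 111.0], [446.0, -329.5, 114.0]] centre [ 513.5 -303.3  112.5] diag deg 21.19
[[580.3, -277.2, 98.0], [446.6, -329.1, 98.0], [557.5, -361.1, 98.0], [470.2, -247.1, 98.0]] [ 513.7 -303.6   98. ] diag 21.24
20.15 grasp [ 512.36 -303.93  137.98] rpy [-3.1409  0.      1.2898] F [ 1.28 -0.04 -4.84] M [-0.04 -0.09 -0.03] w 35.95
[-0.0017  0.001   0.0001  0.0001 -0.0002 -0.0001]
```

Hole and standoff positions agree within about 0.4 mm in the same camera, and the yaw agrees too. The arm is level and still, with the underside at about 108 mm. Handing in.

```bash
python3 -c "
from plant import *
print(close_job())"
```

```text
the job is handed in; nothing more can be done
None
```

The sleeve is on the shaker's shoulder, and the arm is holding the platform, hub up, about 10 mm above the standoffs with the holes lined up. I handed the job in at about 20 s of the 64 s allowed.

- **Sleeve:** I used the smallest shaker, whose standoffs measured 116 x 86 mm apart. The sleeve went down the shaft with no jamming. It touched down with its underside at 70.0 mm, and I pressed it with about 10 N before letting go. A picture afterwards showed it upright on the shoulder.
- **Platform:** I picked it up by the hub. In the last side view, its centre was at (513.5, -303.3) mm and the standoffs' centre at (513.7, -303.6) mm, with the diagonals parallel within 0.1°. The tool was level to about 1 mrad, the joint speeds were practically zero, and the plate's underside was at about 108 mm.
- **Bystanders:** I never went near the bottle, beaker or dish, but I took no final picture of them.

**Checks that disagreed or were weak:**
- **Cameras:** the top and side cameras put the shaker's centre about 2.5 mm apart. I aimed between them, the sleeve-fit position and the platform's offset in the grip, so the true alignment is good to about 1–2 mm.
- **Holes:** only two diagonal holes could be measured in the final view. The front one had too little contrast, and the gripper hid the one behind the hub.
- **Grip width:** the jaws read about 32.5 mm on the 34 mm sleeve, which I took as sensor or pad error.

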